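# Index the instrument turntable to present the specimen pot

### The job

The turntable is locked by the spring plunger on its rim. Draw the plunger, turn the table by one hole, the way that brings the white specimen pot round to the green pick-up pointer, and let the pin drop fully home in that next hole so the table is locked again. Turn it gently, never force the table against the pin or press the pin hard on the plates, and neither touch nor shift what lies on the tray.

Things in the scene. Friction and masses are not known exactly. Their poses are not given: they have to be found in the camera images.
- knob_center (a point): Centre of the grip band of the plunger's black pull knob: band 31 mm diameter, 15 mm high; knob top 11 mm above this point. 81 mm above the counter with the pin home. Below the band a 14 mm neck, then a 20 mm steel sleeve (top 22 mm below this point) on a 46 x 36 mm bracket (top 39 mm below, level with the tray's rim). It is at the tray's -x side, 190 mm from tray_center, and travels with the tray.
- plunger (a joint): Height of the plunger, m: 0 = pin fully home in a hole, 0.008 = pin tip level with the plates' top (riding on a plate between holes), 0.014 = drawn to its stop. The knob is pulled straight up; the spring pulls it down with about 6 N when home, 11 N when fully drawn.
- turntable (a joint): Angle of the tray, rad, anticlockwise seen from above positive, 0 at the start (pin in the home hole). With the pin clear of the holes the tray turns easily on its ball bearing: under 1 N at the knob, about 2 N more while the pin rides on the plates.
- tray_center (a point): Centre of the tray floor, on the vertical bearing axis, 28 mm above the counter. Its axes turn with the tray; the plunger lies along its -x. Stainless tray, 340 mm diameter, rim top 14 mm above the floor.
- turntable_base: Fixed round base, 416 mm diameter, origin on the bearing axis at counter level. On a 190 mm radius lie steel arc plates (top 18 mm above the counter), each with one dark hole. The pin starts in the hole at the base's -x side. The next plate on either side is clamped in a T-slot wherever the last user set it: its hole lies 37 to 53 degrees round from the first, to be found by feel.
- pickup_spot (a point): Pick-up spot in front of the green pointer: fixed point at tray floor height, 105 mm from the bearing axis towards the pointer (green tab 33 mm high at the base's +x edge, 240 mm from the axis). The pot must end standing here; it starts about 45 degrees round from it on one side, the gallipot on the other.
- index_pin: The 10 mm steel index pin under the knob, fixed to it; origin on the pin's axis 81 mm below knob_center, the pin's tip 10 mm above the origin. It has 0.8 mm play each way in a hole and drops 8 mm into it by its spring when it rides slowly over it. Its guide bears at most 30 N of load on the pin, sideways or endways.
- pot: Squat white polypropylene specimen pot with a ribbed white screw lid, 70 mm diameter, 54 mm high, standing on the tray about 105 mm from its centre; origin at the centre of its underside.
- gallipot: Small stainless steel bowl, 80 mm diameter, 42 mm high, standing on the tray; origin at the centre of its underside. Leave alone.
- retractor: Mirror-polished Langenbeck retractor, 210 mm long, 14 mm high, lying on the tray, blade turned to the side; origin on its underside at mid-length, x along it towards the blade. Leave alone.
- curette: Gold-anodized bone curette, 215 mm long, 10 mm high, lying on the tray; origin on its underside near mid-length, x along it towards the spoon. Leave alone.
- sound: Matte steel uterine sound, 285 mm long, a 4 mm rod with a flat grip plate at one end, lying across the tray; origin on its underside at mid-length, x towards its tip. Leave alone.
Things that resemble listed ones, but are neither listed nor needed, are in the scene too. What is shaped like the pot but pink or purple is not meant.

How it is judged (in metres and radians):
On the way, in this order (a step that is already met when the one before it is completed fails the run):
1. the plunger is drawn until its pin is clear of the hole (value of joint plunger above 0.008 m), for 0.1 s.
2. the table is turned off its first hole by more than 20 degrees, either way ((value of joint turntable above 0.35 rad or value of joint turntable below -0.35 rad)), for 0.1 s.
At the end, for the whole second after the job is handed in: The pin is home in the next hole (plunger joint under 2 mm), the table stands still one hole (37 to 53 degrees) from where it started, and the specimen pot stands upright on the tray within 30 mm of the pick-up spot in front of the green pointer, with the knob released (value of joint plunger below 0.002 m and horizontal distance between pot and pickup_spot below 0.03 m and angle between pot's own z axis and vertical below 0.1 rad and (value of joint turntable above 0.6 rad or value of joint turntable below -0.6 rad) and velocity of joint turntable between -0.05 and 0.05 rad/s); the robot touches nothing.
It fails at once if the index pin is loaded with more than 30 N against a hole or a plate (contact force between index_pin and anything else above 30 N).
It fails at once if the robot touches something that lies on the tray (more than 1 N) (contact force between any of pot, gallipot, retractor, curette, sound and the fingers above 1 N or contact force between any of pot, gallipot, retractor, curette, sound and the arm above 1 N).
It fails at once if something on the tray slides about 20 mm towards or away from its centre, or leaves it (horizontal distance between any of pot, gallipot and tray_center above 0.135 m or horizontal distance between retractor and tray_center above 0.047 m or horizontal distance between curette and tray_center above 0.093 m or horizontal distance between sound and tray_center above 0.036 m or horizontal distance between any of pot, gallipot and tray_center below 0.075 m or horizontal distance between curette and tray_center below 0.045 m).
It fails at once if the pot or gallipot tips over (angle between any of pot, gallipot's own z axis and vertical above 0.4 rad).
It also fails if it takes over 51 s, if anything falls off the work surface, if the arm or the gripper's body presses on something with over 40 N, if the wrist force passes 120 N, or if a joint passes its speed limit or range.

### The arm

A 6-joint arm with a two-finger parallel gripper is mounted at the origin on the work surface. World frame = base frame: x ahead of the robot, y to its left, z up, the work surface at z = 0. Lengths are in m, angles in degrees, forces in N, time in s.
With the tool pointing down it reaches from about 0.35 to 0.875 m from the base axis. Payload 4.2 kg.
Tool frame: the origin (TCP) lies where the fingers leave the gripper's body, on its centre line; the fingertips stand 70 mm ahead of it and the grasp point (between the pads) lies ctrl.pinch_z ahead of it (ctrl.pinch_z is the distance from the TCP to the grasp point, in m); x points along the fingers, y is the direction in which the jaws open and shut, and the axes are right-handed (so a half turn about x gives the same grasp; the last joint's range is limited). The gripper opens to 87 mm and grips with 3 to 60 N. Pads are 19 mm wide; open, the fingers measure 117 mm over their backs; the gripper's body (75 mm by 190 mm) begins 51 mm behind the grasp point.
Start: joints at [-60.355, 22.042, 0.453, 0, -68.411, -14.817], TCP at [0.16, -0.604, 0.292] pointing down, gripper open.
Joint ranges: [-179.83, 179.83], [-69.29, 118.12], [-61.27, 80.66], [-181.25, 117.63], [-171.15, -9.14], [-177.46, 177.46]. Speed limits (degrees/s): [159.86, 159.86, 180, 180, 180, 180].

### API

Orientations are given as a 3x3 rotation matrix whose columns are the frame's x, y, z axes.
In Python, from workcell import ctrl gives the robot as it stands. The module is installed in compiled form; this text tells all that it offers.
- The arm moves only by the tool apply_moves, never from a script. Its argument "steps" is a list of rows, each an object with "twist": the turn, a rotation vector about the world's x, y, z in rad, a list of three; "slide": the shift along the world's x, y, z in cm, a list of three; "jaw": the opening, from -1 (shut) to 1 (fully open), so that 0 is half open. In form: [{"twist": [ax, ay, az], "slide": [tx, ty, tz], "jaw": jaw}, ...]. A call has exactly 5 rows; each row is the pose to reach, as a shift and turn from the pose commanded when the call began; what a row does not reach only later rows make up. A row lasts 1/10 s, in which the tool goes at most 50 mm and 8.59 degrees, less where a joint would pass 70% of its speed; a pose out of reach is approached as far as the arm can. A call with a gripper value outside its range is refused whole. The fingers move at their own pace and stop on an object; "squeeze" is the grip in N (left out, the last holds). Time passes only in rows, so rows that repeat a pose let the fingers close, or fill a call up. It gives the time, the measured TCP pose, the force and the opening at its end, in the units of the state.
- ctrl.sense(): the state, without advancing time (a new reading comes with each control period).
- ctrl.read_camera(name): name is "scene" or "top" or "wrist"; returns a dict with "image" (480x640x3 uint8, blue, green, red), "range_z" (480x640 float32, m along the optical axis (not along the pixel's ray), 0 where there is no reading), "mtx" (3x3 intrinsics, pixels), "k1" (the pictures are not rectified: a ray, as slopes to the right and down, at radius r is drawn at 1 + k1 r^2 times it, then the intrinsics apply), "R" (3x3) and "t" (3): a world point X has camera coordinates R X + t. Camera axes: x right, y down, z forward; pixel columns grow to the right and rows downward; lengths in m; the calibration is good to about 2 mm. A picture is of the moment at which its call begins.
- ctrl.close_job(): hands the job in, once; it reports no verdict.
Trained networks look in the newest picture that a camera, given by its name, has taken for a name from the list of things; names that differ only in an ending like _2 or _b are one class to them, and where a whole thing is asked for, a point or a joint stands for the part that bears it (a point fixed in the world has none). Each returns a list of dicts, best first, with "conf" (0 to 1); they miss things now and then, are a little off and sometimes report something else, mostly with a low value. They report only what shows in the picture. A call takes as long as a camera call. They do not tell look-alikes from the thing itself.
- ctrl.silhouettes(label, camera): "pixels" (480x640 bool, what is visible of it) and "position" ([row, column] in pixels, amid what is visible of it).
The state is a dict: "clock": time; "q": joint angles; "qd": joint speeds; "joint_torque": joint torques, N m; "ee_pos": TCP position; "eef_rot": TCP orientation; "force": force on the tool from outside, world axes, zero at the start; "moment": the same for the moment, N m; "finger_gap": finger opening in m.
Only numpy, scipy, OpenCV 4.12 (cv2) and the standard library are available. Lean on these libraries where they do the work, as an engineer would, in place of code of your own. Each camera call takes 0.05 s, during which the arm holds its last target. There are 200 camera calls.

## Working session

There is one attempt and no reset: what is moved stays moved. The work goes in short steps, Python scripts to look and compute and a tool call to move; the robot and the scene stay as the last step left them, time stands still between calls to the robot, and variables do not carry over. Pictures are saved under pics/ and viewed, about 8 in all and at most 12, crops included, and the job is handed in when it is done.

Besides the shell and the picture viewer there is one more tool, called after "Emit:" in YAML: its name, and indented under it one key for each argument. apply_moves: Moves the arm, as the interface text tells. Its arguments: {"type":"object","properties":{"steps":{"type":"array"},"squeeze":{"type":"number"}},"required":["steps"]}

```bash
mkdir -p pics; cat > h.py <<'E'
import numpy as np, cv2
from workcell import ctrl
def ray(c,uv):
    K=c["mtx"];d=np.array([(uv[0]-K[0,2])/K[0,0],(uv[1]-K[1,2])/K[1,1]]);s=d.copy()
    for _ in range(20): s=d/(1+c["k1"]*(s@s))
    return np.array([s[0],s[1],1.])
def world(c,uv,z=None,depth=None):
    R=np.array(c["R"]);t=np.array(c["t"]);r=ray(c,uv);o=-R.T@t;d=R.T@r
    return o+d*(depth if z is None else (z-o[2])/d[2])
E
python3 - <<'E'
from h import *
print(ctrl.pinch_z); s=ctrl.sense(); print(s["ee_pos"],s["eef_rot"],s["finger_gap"],s["clock"])
ims=[]
for n in ("top","scene"):
    c=ctrl.read_camera(n); cv2.imwrite(f"pics/{n}0.png",c["image"])
    for l in ("knob_center","pot","gallipot","turntable_base","tray_center"):
        for d in ctrl.silhouettes(l,n):
            r,k=d["position"]; z={"knob_center":.09,"pot":.08,"gallipot":.06}.get(l,.03)
            dep=c["range_z"][int(r),int(k)]
            print(n,l,round(d["conf"],2),np.round([k,r]),d["pixels"].sum(),world(c,(k,r),z=z).round(3),world(c,(k,r),depth=dep).round(3))
E
```

```text
0.051
[ 0.15984836 -0.60374052  0.29115875] [[-6.57943630e-04 -2.55709266e-01  9.66753505e-01]
 [ 2.09624785e-03  9.66751237e-01  2.55710092e-01]
 [-9.99997586e-01  2.19479778e-03 -1.00037819e-04]] 0.08691866565574444 0.0
top knob_center 0.56 [280. 277.] 127 [ 0.454 -0.02   0.09 ] [ 0.454 -0.021  0.093]
top pot 0.87 [177. 163.] 769 [0.727 0.233 0.08 ] [0.736 0.241 0.052]
top pot 0.67 [451. 332.] 813 [ 0.33 -0.42  0.08] [ 0.329 -0.428  0.055]
top pot 0.6 [339. 183.] 729 [ 0.683 -0.158  0.08 ] [ 0.683 -0.158  0.081]
top gallipot 0.94 [285. 166.] 796 [ 0.729 -0.026  0.06 ] [ 0.737 -0.024  0.034]
top gallipot 0.6 [339. 185.] 705 [ 0.683 -0.158  0.06 ] [ 0.678 -0.157  0.082]
top turntable_base 0.72 [302. 209.] 17132 [ 0.63  -0.069  0.03 ] [ 0.63  -0.069  0.027]
top tray_center 0.42 [304. 236.] 248 [ 0.562 -0.074  0.03 ] [ 0.561 -0.074  0.037]
scene knob_center 0.63 [303. 188.] 178 [ 0.454 -0.015  0.09 ] [ 0.454 -0.014  0.089]
scene pot 0.92 [122. 321.] 1442 [ 0.361 -0.438  0.08 ] [ 0.347 -0.434  0.055]
scene pot 0.65 [362. 307.] 1347 [ 0.696 -0.165  0.08 ] [ 0.696 -0.166  0.082]
scene pot 0.56 [481. 187.] 1055 [0.748 0.209 0.08 ] [0.744 0.234 0.05 ]
scene gallipot 0.68 [412. 266.] 1253 [ 0.723 -0.026  0.06 ] [ 0.718 -0.011  0.033]
scene turntable_base 0.73 [362. 283.] 25218 [ 0.657 -0.1    0.03 ] [ 0.656 -0.098  0.026]
scene tray_center 0.55 [355. 269.] 16971 [ 0.63  -0.082  0.03 ] [ 0.629 -0.081  0.027]
```

```bash
python3 - <<'E'
import cv2
a=cv2.imread("pics/top0.png")[90:400,130:480]; cv2.imwrite("pics/top0c.png",cv2.resize(a,None,fx=1.9,fy=1.9,interpolation=cv2.INTER_CUBIC))
E
```

```text
(no output)
```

View pics/scene0.png

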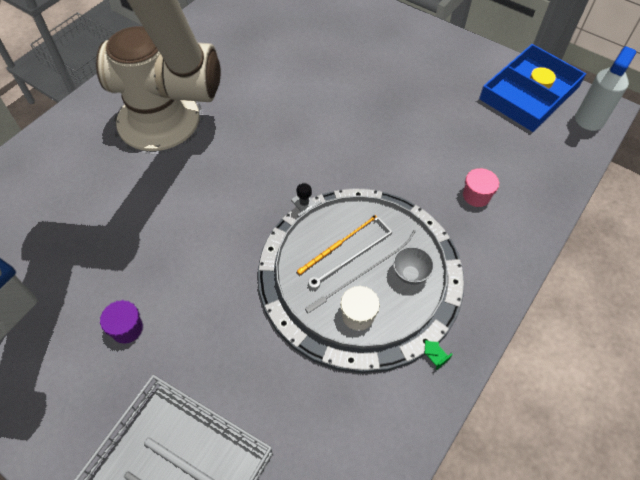

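View pics/top0c.png

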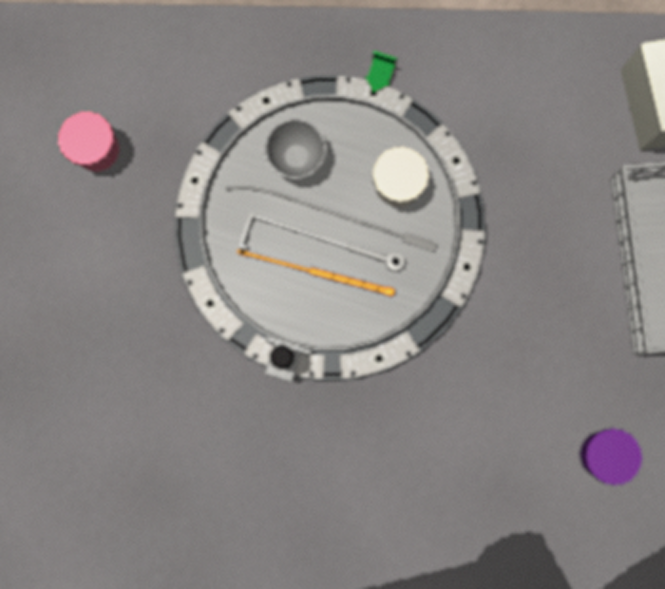

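The white pot is at top-crop (400,175), clockwise of the green pointer at (382,72), so the table must turn anticlockwise (+). The knob at (282,357) will move towards the hole at about (378,358). Next I'll fit the circle and the hole angle.

```bash
python3 - <<'E'
from h import *
from scipy.optimize import least_squares
for n in ("top","scene"):
    c=ctrl.read_camera(n)
    m=max(ctrl.silhouettes("turntable_base",n),key=lambda d:d["conf"])["pixels"].astype(np.uint8)
    cs,_=cv2.findContours(m,cv2.RETR_EXTERNAL,cv2.CHAIN_APPROX_NONE)
    p=max(cs,key=cv2.contourArea)[:,0,:]
    P=np.array([world(c,u,z=.014)[:2] for u in p.astype(float)])
    f=lambda v:np.hypot(P[:,0]-v[0],P[:,1]-v[1])-v[2]
    s=least_squares(f,[.63,-.07,.208],loss="soft_l1",f_scale=.003); C=s.x[:2]; print(n,s.x.round(4),np.abs(s.fun).mean())
    s2=least_squares(lambda v:f([v[0],v[1],.208]),[.63,-.07],loss="soft_l1",f_scale=.003);print(s2.x.round(4))
    k=ctrl.silhouettes("knob_center",n)[0]["position"]
    # polar unwrap ring at z=.018
    A=np.radians(np.arange(150,330,.25)); Rr=np.arange(.165,.215,.0005)
    R=np.array(c["R"]);t=np.array(c["t"])
    X=np.stack(np.broadcast_arrays(C[0]+Rr[:,None]*np.cos(A),C[1]+Rr[:,None]*np.sin(A),np.full((len(Rr),len(A)),.018)),-1).reshape(-1,3)
    q=X@R.T+t; s_=q[:,:2]/q[:,2:]; s_=s_*(1+c["k1"]*(s_**2).sum(1,keepdims=True)); K=np.array(c["mtx"])
    u=(s_[:,0]*K[0,0]+K[0,2]).astype(np.float32).reshape(len(Rr),-1);v=(s_[:,1]*K[1,1]+K[1,2]).astype(np.float32).reshape(len(Rr),-1)
    im=cv2.remap(c["image"],u,v,cv2.INTER_CUBIC); cv2.imwrite(f"pics/un_{n}.png",im)
a=np.vstack([cv2.imread(f"pics/un_{n}.png") for n in ("top","scene")]); cv2.imwrite("pics/un.png",cv2.resize(a,None,fx=1.1,fy=2))
E
```

```text
top [ 0.6383 -0.0741  0.204 ] 0.007904807321574125
[ 0.6383 -0.0736]
scene [ 0.639  -0.0735  0.207 ] 0.008364113735206263
[ 0.6386 -0.0732]
```

View pics/un.png

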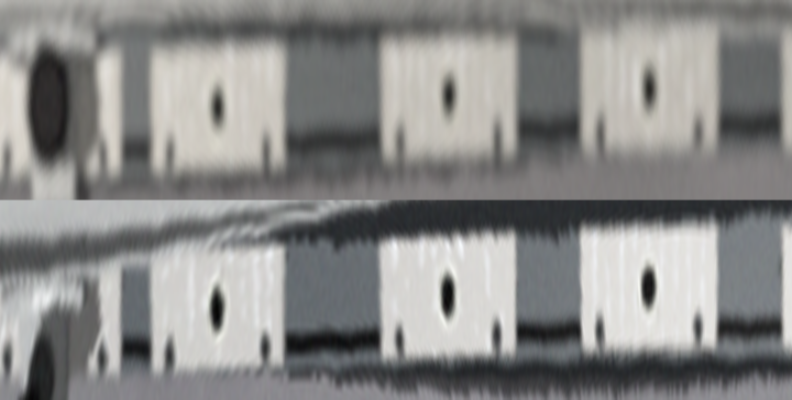

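Emit:
apply_moves:
  steps:
    - {"twist": [0, 0, -0.11], "slide": [4, 5, 0], "jaw": 1}
    - {"twist": [0, 0, -0.22], "slide": [7, 10, 0], "jaw": 1}
    - {"twist": [0, 0, -0.33], "slide": [11, 14, 0], "jaw": 1}
    - {"twist": [0, 0, -0.44], "slide": [15, 19, 0], "jaw": 1}
    - {"twist": [0, 0, -0.55], "slide": [18, 23, 0], "jaw": 1}

```text
clock: 1.4
ee_pos: [0.3148, -0.406, 0.2925]
eef_rot: [[0.001, 0.292, 0.957], [-0.001, 0.957, -0.292], [-1.0, -0.0, 0.001]]
force: [0.5, -0.6, -0.3]
finger_gap: 0.0869
```

Both cameras show the neighbouring hole at about 199.3° and the home plate's bolts centred at about 162.3°, so the hole spacing is about 37°. Now I'll go above the knob.

Emit:
apply_moves:
  steps:
    - {"twist": [0, 0, 0], "slide": [1.5, 4.5, -1], "jaw": 1}
    - {"twist": [0, 0, 0], "slide": [3, 9, -2], "jaw": 1}
    - {"twist": [0, 0, 0], "slide": [4.5, 13.5, -3], "jaw": 1}
    - {"twist": [0, 0, 0], "slide": [6, 18, -4], "jaw": 1}
    - {"twist": [0, 0, 0], "slide": [7.5, 22.5, -5], "jaw": 1}

```text
clock: 1.9
ee_pos: [0.3891, -0.1808, 0.2424]
eef_rot: [[0.002, 0.287, 0.958], [-0.0, 0.958, -0.287], [-1.0, 0.0, 0.002]]
force: [1.3, 0.2, -0.4]
finger_gap: 0.087
```

Emit:
apply_moves:
  steps:
    - {"twist": [0, 0, 0], "slide": [1.4, 4.5, -0.5], "jaw": 1}
    - {"twist": [0, 0, 0], "slide": [2.8, 9, -1], "jaw": 1}
    - {"twist": [0, 0, 0], "slide": [4.1, 13, -1], "jaw": 1}
    - {"twist": [0, 0, 0], "slide": [4.1, 13, -1], "jaw": 1}
    - {"twist": [0, 0, 0], "slide": [4.1, 13, -1], "jaw": 1}

```text
clock: 2.4
ee_pos: [0.43, -0.0516, 0.2323]
eef_rot: [[0.0, 0.285, 0.959], [0.0, 0.959, -0.285], [-1.0, 0.0, 0.0]]
force: [0.7, -0.4, 0.4]
finger_gap: 0.0868
```

```bash
python3 - <<'E'
from h import *
s=ctrl.sense();print(s["ee_pos"],s["force"])
c=ctrl.read_camera("wrist"); cv2.imwrite("pics/w1.png",c["image"])
for d in ctrl.silhouettes("knob_center","wrist"):
    r,k=d["position"];m=d["pixels"];print(d["conf"],k,r,m.sum(),world(c,(k,r),z=.092),c["range_z"][int(r),int(k)])
    z=c["range_z"];ys,xs=np.nonzero(m&(z>0)); P=np.array([world(c,(x,y),depth=z[y,x]) for x,y in zip(xs,ys)])
    Q=P[(P[:,2]>.086)]; print(len(Q),np.median(Q,0),(Q.min(0)+Q.max(0))/2,P[:,2].max())
E
```

```text
[ 0.43000859 -0.05161207  0.23233742] [ 0.65075203 -0.43019359  0.37424589]
0.96 388.6 271.4 1907 [ 0.45108759 -0.01618103  0.092     ] 0.24740349
1656 [ 0.45247732 -0.01614414  0.09218391] [ 0.45462196 -0.01594442  0.09053432] 0.09499217703639953
```

View pics/w1.png

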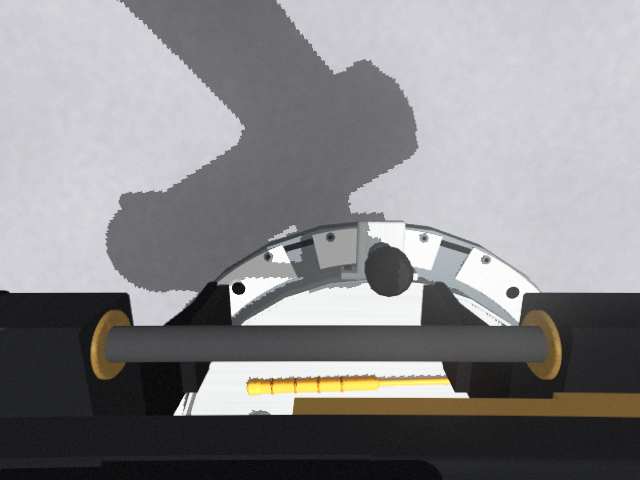

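The wrist view shows the knob at (389,271), world about (0.455,-0.0165). This agrees with the top and scene cameras to within 2 mm. Next: move over it, descend and close gently.

Emit:
apply_moves:
  steps:
    - {"twist": [0, 0, 0], "slide": [2.5, 3.5, 0], "jaw": 1}
    - {"twist": [0, 0, 0], "slide": [2.5, 3.5, -3], "jaw": 1}
    - {"twist": [0, 0, 0], "slide": [2.5, 3.5, -6], "jaw": 1}
    - {"twist": [0, 0, 0], "slide": [2.5, 3.5, -8.5], "jaw": 1}
    - {"twist": [0, 0, 0], "slide": [2.5, 3.5, -10], "jaw": 1}

```text
clock: 3.0
ee_pos: [0.4536, -0.0192, 0.1305]
eef_rot: [[-0.003, 0.29, 0.957], [-0.001, 0.957, -0.29], [-1.0, -0.002, -0.003]]
force: [-0.4, 0.5, 0.8]
finger_gap: 0.0868
```

Emit:
apply_moves:
  steps:
    - {"twist": [0, 0, 0], "slide": [0, 0, 0], "jaw": 0.2}
    - {"twist": [0, 0, 0], "slide": [0, 0, 0], "jaw": 0}
    - {"twist": [0, 0, 0], "slide": [0, 0, 0], "jaw": -0.15}
    - {"twist": [0, 0, 0], "slide": [0, 0, 0], "jaw": -0.2}
    - {"twist": [0, 0, 0], "slide": [0, 0, 0], "jaw": -0.22}
  squeeze: 4

```text
clock: 3.5
ee_pos: [0.4551, -0.0175, 0.133]
eef_rot: [[0.002, 0.287, 0.958], [0.001, 0.958, -0.287], [-1.0, 0.001, 0.002]]
force: [-0.5, -0.0, -0.2]
finger_gap: 0.0547
```

Emit:
apply_moves:
  steps:
    - {"twist": [0, 0, 0], "slide": [0, 0, 0], "jaw": -0.25}
    - {"twist": [0, 0, 0], "slide": [0, 0, 0], "jaw": -0.3}
    - {"twist": [0, 0, 0], "slide": [0, 0, 0], "jaw": -0.4}
    - {"twist": [0, 0, 0], "slide": [0, 0, 0], "jaw": -0.5}
    - {"twist": [0, 0, 0], "slide": [0, 0, 0], "jaw": -0.6}
  squeeze: 4

```text
clock: 4.0
ee_pos: [0.4552, -0.0168, 0.1324]
eef_rot: [[0.001, 0.287, 0.958], [0.001, 0.958, -0.287], [-1.0, 0.001, 0.001]]
force: [-1.3, 5.6, 1.0]
finger_gap: 0.031
```

Emit:
apply_moves:
  steps:
    - {"twist": [0, 0, 0], "slide": [0.02, 0.06, 0], "jaw": -0.6}
    - {"twist": [0, 0, 0], "slide": [0.02, 0.06, 0], "jaw": -0.6}
    - {"twist": [0, 0, 0], "slide": [0.02, 0.06, 0], "jaw": -0.6}
    - {"twist": [0, 0, 0], "slide": [0.02, 0.06, 0], "jaw": -0.6}
    - {"twist": [0, 0, 0], "slide": [0.02, 0.06, 0], "jaw": -0.6}
  squeeze: 8

```text
clock: 4.5
ee_pos: [0.4553, -0.0167, 0.1324]
eef_rot: [[0.001, 0.287, 0.958], [0.0, 0.958, -0.287], [-1.0, 0.001, 0.001]]
force: [-0.1, 5.3, 2.2]
finger_gap: 0.0302
```

Emit:
apply_moves:
  steps:
    - {"twist": [0, 0, 0], "slide": [0.02, 0.06, 0], "jaw": -0.6}
    - {"twist": [0, 0, 0], "slide": [0.02, 0.06, 0], "jaw": -0.6}
    - {"twist": [0, 0, 0], "slide": [0.02, 0.06, 0], "jaw": -0.6}
    - {"twist": [0, 0, 0], "slide": [0.02, 0.06, 0], "jaw": -0.6}
    - {"twist": [0, 0, 0], "slide": [0.02, 0.06, 0], "jaw": -0.6}
  squeeze: 15

```text
clock: 5.0
ee_pos: [0.4553, -0.0165, 0.1324]
eef_rot: [[0.0, 0.287, 0.958], [-0.0, 0.958, -0.287], [-1.0, -0.0, 0.0]]
force: [-0.2, 0.8, 3.3]
finger_gap: 0.0306
```

Emit:
apply_moves:
  steps:
    - {"twist": [0, 0, 0], "slide": [0, 0, 0], "jaw": -0.7}
    - {"twist": [0, 0, 0], "slide": [0, 0, 0], "jaw": -0.7}
    - {"twist": [0, 0, 0], "slide": [0, 0, 0.1], "jaw": -0.7}
    - {"twist": [0, 0, 0], "slide": [0, 0, 0.3], "jaw": -0.7}
    - {"twist": [0, 0, 0], "slide": [0, 0, 0.5], "jaw": -0.7}
  squeeze: 30

```text
clock: 5.5
ee_pos: [0.4552, -0.0164, 0.1366]
eef_rot: [[-0.0, 0.287, 0.958], [-0.0, 0.958, -0.287], [-1.0, -0.0, -0.0]]
force: [4.9, -1.3, -8.7]
finger_gap: 0.0299
```

Emit:
apply_moves:
  steps:
    - {"twist": [0, 0, 0], "slide": [0, 0, 0.2], "jaw": -0.7}
    - {"twist": [0, 0, 0], "slide": [0, 0, 0.4], "jaw": -0.7}
    - {"twist": [0, 0, 0], "slide": [0, 0, 0.6], "jaw": -0.7}
    - {"twist": [0, 0, 0], "slide": [0, 0, 0.7], "jaw": -0.7}
    - {"twist": [0, 0, 0], "slide": [0, 0, 0.7], "jaw": -0.7}

```text
clock: 6.0
ee_pos: [0.4551, -0.0164, 0.1441]
eef_rot: [[-0.0, 0.287, 0.958], [0.0, 0.958, -0.287], [-1.0, 0.0, -0.0]]
force: [4.3, -1.8, -12.1]
finger_gap: 0.0298
```

```bash
python3 - <<'E'
from h import *
s=ctrl.sense();print(s["ee_pos"],s["force"])
for n in ("scene","top"):
    c=ctrl.read_camera(n)
    if n=="scene": cv2.imwrite("pics/s2.png",cv2.resize(c["image"][120:260,230:400],None,fx=4,fy=4))
E
```

```text
[ 0.45511862 -0.01641451  0.14411305] [  4.32124203  -1.84683125 -12.05576774]
```

View pics/s2.png

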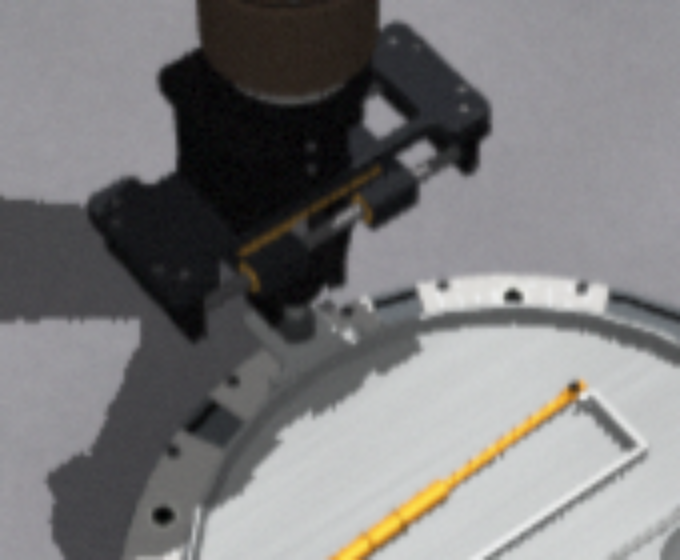

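```bash
python3 - <<'E'
import numpy as np
v=np.array([-.1826,.0569])*100
R=lambda a:np.array([[np.cos(a),-np.sin(a)],[np.sin(a),np.cos(a)]])
d=np.radians(1.1)
for k in range(0,40,1): 
    a=np.radians(k); print(k,((R(a)-np.eye(2))@v).round(2),end=' | ')
E
```

```text
0 [0. 0.] | 1 [-0.1  -0.32] | 2 [-0.19 -0.64] | 3 [-0.27 -0.96] | 4 [-0.35 -1.29] | 5 [-0.43 -1.61] | 6 [-0.49 -1.94] | 7 [-0.56 -2.27] | 8 [-0.61 -2.6 ] | 9 [-0.67 -2.93] | 10 [-0.71 -3.26] | 11 [-0.75 -3.59] | 12 [-0.78 -3.92] | 13 [-0.81 -4.25] | 14 [-0.83 -4.59] | 15 [-0.85 -4.92] | 16 [-0.86 -5.25] | 17 [-0.87 -5.59] | 18 [-0.86 -5.92] | 19 [-0.86 -6.25] | 20 [-0.84 -6.59] | 21 [-0.83 -6.92] | 22 [-0.8  -7.25] | 23 [-0.77 -7.59] | 24 [-0.74 -7.92] | 25 [-0.69 -8.25] | 26 [-0.65 -8.58] | 27 [-0.59 -8.91] | 28 [-0.53 -9.24] | 29 [-0.47 -9.57] | 30 [-0.4  -9.89] | 31 [ -0.32 -10.22] | 32 [ -0.24 -10.54] | 33 [ -0.15 -10.86] | 34 [ -0.06 -11.18] | 35 [  0.04 -11.5 ] | 36 [  0.14 -11.82] | 37 [  0.25 -12.13] | 38 [  0.37 -12.45] | 39 [  0.49 -12.76] |
```

Emit:
apply_moves:
  steps:
    - {"twist": [0, 0, 0.009], "slide": [-0.05, -0.16, 0], "jaw": -0.7}
    - {"twist": [0, 0, 0.026], "slide": [-0.14, -0.48, 0], "jaw": -0.7}
    - {"twist": [0, 0, 0.044], "slide": [-0.23, -0.8, 0], "jaw": -0.7}
    - {"twist": [0, 0, 0.061], "slide": [-0.31, -1.12, 0], "jaw": -0.7}
    - {"twist": [0, 0, 0.07], "slide": [-0.35, -1.29, 0], "jaw": -0.7}

```text
clock: 6.6
ee_pos: [0.4517, -0.0293, 0.1441]
eef_rot: [[0.0, 0.219, 0.976], [0.0, 0.976, -0.219], [-1.0, 0.0, 0.0]]
force: [5.4, -0.5, -11.5]
finger_gap: 0.03
```

Emit:
apply_moves:
  steps:
    - {"twist": [0, 0, 0.017], "slide": [-0.08, -0.32, 0], "jaw": -0.7}
    - {"twist": [0, 0, 0.035], "slide": [-0.14, -0.65, 0], "jaw": -0.7}
    - {"twist": [0, 0, 0.061], "slide": [-0.23, -1.14, 0], "jaw": -0.7}
    - {"twist": [0, 0, 0.087], "slide": [-0.32, -1.64, 0], "jaw": -0.7}
    - {"twist": [0, 0, 0.105], "slide": [-0.36, -1.97, 0], "jaw": -0.7}

```text
clock: 7.1
ee_pos: [0.4482, -0.049, 0.1441]
eef_rot: [[0.001, 0.115, 0.993], [0.001, 0.993, -0.115], [-1.0, 0.001, 0.001]]
force: [4.5, -1.1, -11.3]
finger_gap: 0.0301
```

Emit:
apply_moves:
  steps:
    - {"twist": [0, 0, 0.017], "slide": [-0.04, -0.33, 0], "jaw": -0.7}
    - {"twist": [0, 0, 0.035], "slide": [-0.07, -0.66, 0], "jaw": -0.7}
    - {"twist": [0, 0, 0.061], "slide": [-0.11, -1.16, 0], "jaw": -0.7}
    - {"twist": [0, 0, 0.087], "slide": [-0.14, -1.66, 0], "jaw": -0.7}
    - {"twist": [0, 0, 0.105], "slide": [-0.15, -1.99, 0], "jaw": -0.7}

```text
clock: 7.6
ee_pos: [0.4469, -0.0687, 0.1441]
eef_rot: [[0.001, 0.01, 1.0], [0.001, 1.0, -0.01], [-1.0, 0.001, 0.001]]
force: [4.9, 0.4, -11.0]
finger_gap: 0.0299
```

Emit:
apply_moves:
  steps:
    - {"twist": [0, 0, 0.017], "slide": [-0.01, -0.34, 0], "jaw": -0.7}
    - {"twist": [0, 0, 0.035], "slide": [0, -0.67, 0], "jaw": -0.7}
    - {"twist": [0, 0, 0.061], "slide": [0.01, -1.17, 0], "jaw": -0.7}
    - {"twist": [0, 0, 0.087], "slide": [0.03, -1.67, 0], "jaw": -0.7}
    - {"twist": [0, 0, 0.105], "slide": [0.06, -2.0, 0], "jaw": -0.7}

```text
clock: 8.1
ee_pos: [0.4476, -0.0886, 0.1441]
eef_rot: [[0.001, -0.094, 0.996], [0.001, 0.996, 0.094], [-1.0, 0.001, 0.001]]
force: [5.1, 1.8, -11.3]
finger_gap: 0.03
```

Emit:
apply_moves:
  steps:
    - {"twist": [0, 0, 0.017], "slide": [0.03, -0.34, 0], "jaw": -0.7}
    - {"twist": [0, 0, 0.035], "slide": [0.06, -0.67, 0], "jaw": -0.7}
    - {"twist": [0, 0, 0.061], "slide": [0.13, -1.16, 0], "jaw": -0.7}
    - {"twist": [0, 0, 0.087], "slide": [0.21, -1.66, 0], "jaw": -0.7}
    - {"twist": [0, 0, 0.105], "slide": [0.27, -1.99, 0], "jaw": -0.7}

```text
clock: 8.6
ee_pos: [0.4504, -0.1084, 0.1441]
eef_rot: [[0.002, -0.198, 0.98], [0.001, 0.98, 0.198], [-1.0, 0.001, 0.002]]
force: [4.7, 1.6, -10.5]
finger_gap: 0.0298
```

Emit:
apply_moves:
  steps:
    - {"twist": [0, 0, 0.017], "slide": [0.06, -0.33, 0], "jaw": -0.7}
    - {"twist": [0, 0, 0.035], "slide": [0.13, -0.65, 0], "jaw": -0.7}
    - {"twist": [0, 0, 0.052], "slide": [0.21, -0.98, 0], "jaw": -0.7}
    - {"twist": [0, 0, 0.079], "slide": [0.34, -1.46, 0], "jaw": -0.7}
    - {"twist": [0, 0, 0.096], "slide": [0.43, -1.78, 0], "jaw": -0.7}

```text
clock: 9.1
ee_pos: [0.4548, -0.1261, 0.144]
eef_rot: [[0.002, -0.291, 0.957], [0.001, 0.957, 0.291], [-1.0, 0.001, 0.002]]
force: [5.3, 2.5, -10.9]
finger_gap: 0.03
```

Emit:
apply_moves:
  steps:
    - {"twist": [0, 0, 0], "slide": [0, 0, 0], "jaw": -0.7}
    - {"twist": [0, 0, 0], "slide": [0, 0, -0.1], "jaw": -0.7}
    - {"twist": [0, 0, 0], "slide": [0, 0, -0.18], "jaw": -0.7}
    - {"twist": [0, 0, 0], "slide": [0, 0, -0.25], "jaw": -0.7}
    - {"twist": [0, 0, 0], "slide": [0, 0, -0.25], "jaw": -0.7}

```text
clock: 9.6
ee_pos: [0.4548, -0.1259, 0.1416]
eef_rot: [[0.002, -0.291, 0.957], [0.001, 0.957, 0.291], [-1.0, 0.001, 0.002]]
force: [5.4, 1.4, -10.2]
finger_gap: 0.0299
```

Emit:
apply_moves:
  steps:
    - {"twist": [0, 0, 0], "slide": [0, 0, -0.03], "jaw": -0.7}
    - {"twist": [0, 0, 0], "slide": [0, 0, -0.06], "jaw": -0.7}
    - {"twist": [0, 0, 0], "slide": [0, 0, -0.09], "jaw": -0.7}
    - {"twist": [0, 0, 0], "slide": [0, 0, -0.12], "jaw": -0.7}
    - {"twist": [0, 0, 0], "slide": [0, 0, -0.12], "jaw": -0.7}

```text
clock: 10.1
ee_pos: [0.4548, -0.1259, 0.1405]
eef_rot: [[0.002, -0.291, 0.957], [0.001, 0.957, 0.291], [-1.0, 0.0, 0.002]]
force: [4.5, 2.1, -9.8]
finger_gap: 0.0298
```

Emit:
apply_moves:
  steps:
    - {"twist": [0, 0, 0], "slide": [0, 0, -0.02], "jaw": -0.7}
    - {"twist": [0, 0, 0], "slide": [0, 0, -0.03], "jaw": -0.7}
    - {"twist": [0, 0, 0], "slide": [0, 0, -0.04], "jaw": -0.7}
    - {"twist": [0, 0, 0], "slide": [0, 0, -0.05], "jaw": -0.7}
    - {"twist": [0, 0, 0], "slide": [0, 0, -0.05], "jaw": -0.7}

```text
clock: 10.6
ee_pos: [0.4548, -0.126, 0.1405]
eef_rot: [[0.002, -0.291, 0.957], [0.001, 0.957, 0.291], [-1.0, 0.0, 0.002]]
force: [4.3, 3.5, -6.3]
finger_gap: 0.0301
```

Emit:
apply_moves:
  steps:
    - {"twist": [0, 0, 0], "slide": [0, 0, 0], "jaw": -0.7}
    - {"twist": [0, 0, 0], "slide": [0, 0, 0], "jaw": -0.7}
    - {"twist": [0, 0, 0], "slide": [0, 0, 0], "jaw": -0.7}
    - {"twist": [0, 0, 0], "slide": [0, 0, 0], "jaw": -0.7}
    - {"twist": [0, 0, 0], "slide": [0, 0, 0], "jaw": -0.7}
  squeeze: 3

```text
clock: 11.1
ee_pos: [0.4544, -0.1262, 0.1406]
eef_rot: [[0.001, -0.29, 0.957], [0.0, 0.957, 0.29], [-1.0, 0.0, 0.001]]
force: [1.6, 5.0, 0.0]
finger_gap: 0.0306
```

Emit:
apply_moves:
  steps:
    - {"twist": [0, 0, 0.004], "slide": [0.02, -0.08, 0], "jaw": -0.7}
    - {"twist": [0, 0, 0.008], "slide": [0.04, -0.16, 0], "jaw": -0.7}
    - {"twist": [0, 0, 0.013], "slide": [0.07, -0.24, 0], "jaw": -0.7}
    - {"twist": [0, 0, 0.017], "slide": [0.1, -0.32, 0], "jaw": -0.7}
    - {"twist": [0, 0, 0.017], "slide": [0.1, -0.32, 0], "jaw": -0.7}

```text
clock: 11.6
ee_pos: [0.4555, -0.1292, 0.1406]
eef_rot: [[0.001, -0.307, 0.952], [0.001, 0.952, 0.307], [-1.0, 0.0, 0.001]]
force: [1.9, 7.8, 0.1]
finger_gap: 0.0375
```

Emit:
apply_moves:
  steps:
    - {"twist": [0, 0, 0.003], "slide": [0.015, -0.05, 0], "jaw": -0.7}
    - {"twist": [0, 0, 0.006], "slide": [0.03, -0.1, 0], "jaw": -0.7}
    - {"twist": [0, 0, 0.009], "slide": [0.045, -0.15, 0], "jaw": -0.7}
    - {"twist": [0, 0, 0.012], "slide": [0.06, -0.2, 0], "jaw": -0.7}
    - {"twist": [0, 0, 0.012], "slide": [0.06, -0.2, 0], "jaw": -0.7}

```text
clock: 12.1
ee_pos: [0.4561, -0.1312, 0.1406]
eef_rot: [[0.001, -0.318, 0.948], [0.001, 0.948, 0.318], [-1.0, 0.001, 0.001]]
force: [1.5, 7.1, 0.9]
finger_gap: 0.0351
```

```bash
python3 - <<'E'
from h import *
C=np.array([.6385,-.0735])
s=ctrl.sense();print(s["ee_pos"],s["force"],s["finger_gap"])
o=[]
for n in ("scene","top"):
    c=ctrl.read_camera(n)
    for d in ctrl.silhouettes("pot",n)+ctrl.silhouettes("gallipot",n):
        r,k=d["position"]; p=world(c,(k,r),z=.08)[:2]-C
        if np.hypot(*p)<.15: print(n,d["conf"],p.round(3),np.degrees(np.arctan2(p[1],p[0])))
    if n=="scene": o.append(cv2.resize(c["image"][180:300,220:340],None,fx=4,fy=4))
c=ctrl.read_camera("wrist"); o.append(cv2.resize(c["image"],(640,480))[:, 160:]); 
cv2.imwrite("pics/a3.png",np.hstack([o[0][:480],o[1][:480,:320]]))
E
```

```text
[ 0.45607062 -0.13116491  0.1405665 ] [1.45060545 7.08165484 0.87298251] 0.035144750794716864
scene 0.57 [ 0.019 -0.049] -68.59294842584255
scene 0.65 [0.043 0.084] 63.004798333753655
top 0.87 [ 0.087 -0.042] -25.851575618808575
top 0.85 [0.039 0.089] 66.24473013113436
top 0.72 [-0.012 -0.076] -98.97360017148758
```

View pics/a3.png

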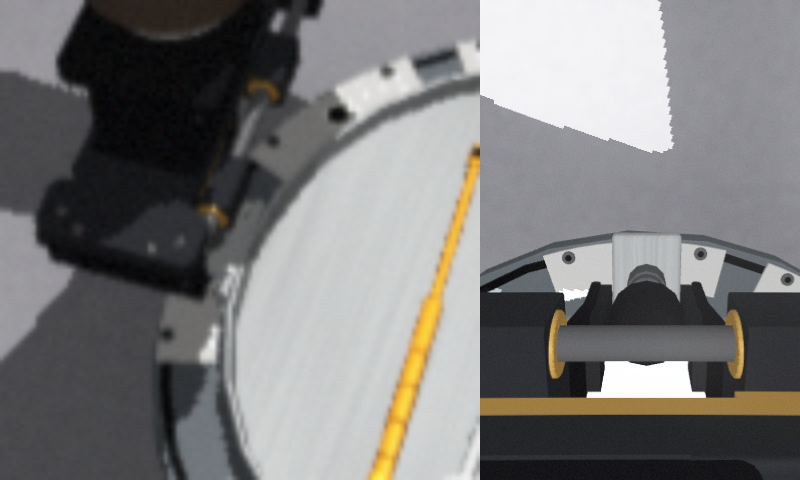

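The wrist view shows the bracket centred at column 646, with the plate's hole line at about 634. That leaves roughly 2° to go, and the fingers are yielding at 3 N. I'll switch to a fixed 34 mm cage with a stiffer jaw.

Emit:
apply_moves:
  steps:
    - {"twist": [0, 0, 0], "slide": [0, 0, 0], "jaw": -0.22}
    - {"twist": [0, 0, 0], "slide": [0, 0, 0], "jaw": -0.22}
    - {"twist": [0, 0, 0], "slide": [0, 0, 0], "jaw": -0.22}
    - {"twist": [0, 0, 0], "slide": [0, 0, 0], "jaw": -0.22}
    - {"twist": [0, 0, 0], "slide": [0, 0, 0], "jaw": -0.22}
  squeeze: 12

```text
clock: 12.95
ee_pos: [0.4555, -0.1319, 0.14]
eef_rot: [[-0.001, -0.318, 0.948], [-0.0, 0.948, 0.318], [-1.0, 0.0, -0.001]]
force: [0.3, -0.5, -0.0]
finger_gap: 0.0341
```

Emit:
apply_moves:
  steps:
    - {"twist": [0, 0, 0.002], "slide": [0.01, -0.04, 0], "jaw": -0.22}
    - {"twist": [0, 0, 0.004], "slide": [0.025, -0.08, 0], "jaw": -0.22}
    - {"twist": [0, 0, 0.006], "slide": [0.04, -0.12, 0], "jaw": -0.22}
    - {"twist": [0, 0, 0.008], "slide": [0.05, -0.16, 0], "jaw": -0.22}
    - {"twist": [0, 0, 0.008], "slide": [0.05, -0.16, 0], "jaw": -0.22}

```text
clock: 13.45
ee_pos: [0.4561, -0.133, 0.14]
eef_rot: [[-0.0, -0.326, 0.946], [0.001, 0.946, 0.326], [-1.0, 0.001, -0.0]]
force: [-1.9, 3.5, 1.5]
finger_gap: 0.0341
```

Emit:
apply_moves:
  steps:
    - {"twist": [0, 0, 0.002], "slide": [0.01, -0.04, 0], "jaw": -0.22}
    - {"twist": [0, 0, 0.004], "slide": [0.025, -0.08, 0], "jaw": -0.22}
    - {"twist": [0, 0, 0.006], "slide": [0.04, -0.12, 0], "jaw": -0.22}
    - {"twist": [0, 0, 0.008], "slide": [0.05, -0.16, 0], "jaw": -0.22}
    - {"twist": [0, 0, 0.008], "slide": [0.05, -0.16, 0], "jaw": -0.22}

```text
clock: 13.95
ee_pos: [0.4566, -0.1344, 0.14]
eef_rot: [[-0.0, -0.333, 0.943], [0.001, 0.943, 0.333], [-1.0, 0.001, -0.0]]
force: [-1.5, 5.7, 2.5]
finger_gap: 0.0338
```

Emit:
apply_moves:
  steps:
    - {"twist": [0, 0, 0.002], "slide": [0.01, -0.04, 0], "jaw": -0.22}
    - {"twist": [0, 0, 0.004], "slide": [0.025, -0.08, 0], "jaw": -0.22}
    - {"twist": [0, 0, 0.006], "slide": [0.04, -0.12, 0], "jaw": -0.22}
    - {"twist": [0, 0, 0.008], "slide": [0.05, -0.16, 0], "jaw": -0.22}
    - {"twist": [0, 0, 0.008], "slide": [0.05, -0.16, 0], "jaw": -0.22}

```text
clock: 14.45
ee_pos: [0.4571, -0.136, 0.1399]
eef_rot: [[-0.0, -0.341, 0.94], [0.001, 0.94, 0.341], [-1.0, 0.001, -0.0]]
force: [-1.3, 5.9, 1.2]
finger_gap: 0.0338
```

Emit:
apply_moves:
  steps:
    - {"twist": [0, 0, 0.002], "slide": [0.01, -0.04, 0], "jaw": -0.22}
    - {"twist": [0, 0, 0.004], "slide": [0.025, -0.08, 0], "jaw": -0.22}
    - {"twist": [0, 0, 0.006], "slide": [0.04, -0.12, 0], "jaw": -0.22}
    - {"twist": [0, 0, 0.006], "slide": [0.04, -0.12, 0], "jaw": -0.22}
    - {"twist": [0, 0, 0.006], "slide": [0.04, -0.12, 0], "jaw": -0.22}

```text
clock: 14.95
ee_pos: [0.4575, -0.1372, 0.1398]
eef_rot: [[-0.0, -0.346, 0.938], [0.001, 0.938, 0.346], [-1.0, 0.001, 0.0]]
force: [0.0, 5.2, -1.1]
finger_gap: 0.034
```

Emit:
apply_moves:
  steps:
    - {"twist": [0, 0, 0.002], "slide": [0.01, -0.04, 0], "jaw": -0.22}
    - {"twist": [0, 0, 0.004], "slide": [0.025, -0.08, 0], "jaw": -0.22}
    - {"twist": [0, 0, 0.006], "slide": [0.04, -0.12, 0], "jaw": -0.22}
    - {"twist": [0, 0, 0.006], "slide": [0.04, -0.12, 0], "jaw": -0.22}
    - {"twist": [0, 0, 0.006], "slide": [0.04, -0.12, 0], "jaw": -0.22}

```text
clock: 15.45
ee_pos: [0.4582, -0.1392, 0.1401]
eef_rot: [[0.0, -0.352, 0.936], [-0.0, 0.936, 0.352], [-1.0, -0.0, 0.0]]
force: [-0.0, 0.1, 1.5]
finger_gap: 0.0339
```

```bash
cat > k.py <<'E'
from h import *
c=ctrl.read_camera("wrist");z=c["range_z"]
s=ctrl.sense();print(s["ee_pos"],s["force"],s["finger_gap"])
for d in ctrl.silhouettes("knob_center","wrist"):
    m=d["pixels"];ys,xs=np.nonzero(m&(z>0)); P=np.array([world(c,(x,y),depth=z[y,x]) for x,y in zip(xs,ys)])
    if len(P): print(d["conf"],m.sum(),np.percentile(P[:,2],[5,50,80,90,95,99]).round(4),np.median(P,0).round(4))
cv2.imwrite("pics/w_now.png",c["image"][200:440,140:500])
E
python3 k.py
```

```text
[ 0.45821483 -0.1392113   0.14017426] [-0.13916945 -0.13950938 -0.09360543] 0.034105961113151805
0.71 2951 [0.0765 0.091  0.0926 0.093  0.0933 0.0938] [ 0.4492 -0.1419  0.091 ]
```

The knob top reads about 0.0925 m, its home height, and the side force fell to zero: the pin has dropped. I'll open the jaws and retreat.

Emit:
apply_moves:
  steps:
    - {"twist": [0, 0, 0], "slide": [0, 0, 0], "jaw": 0.2}
    - {"twist": [0, 0, 0], "slide": [0, 0, 0], "jaw": 0.6}
    - {"twist": [0, 0, 0], "slide": [0, 0, 0], "jaw": 1}
    - {"twist": [0, 0, 0], "slide": [0, 0, 0], "jaw": 1}
    - {"twist": [0, 0, 0], "slide": [0, 0, 0], "jaw": 1}

```text
clock: 16.05
ee_pos: [0.4581, -0.1389, 0.1401]
eef_rot: [[0.0, -0.352, 0.936], [-0.0, 0.936, 0.352], [-1.0, -0.0, 0.0]]
force: [-0.9, -0.2, 0.0]
finger_gap: 0.066
```

Emit:
apply_moves:
  steps:
    - {"twist": [0, 0, 0], "slide": [0, 0, 2], "jaw": 1}
    - {"twist": [0, 0, 0], "slide": [0, 0, 5], "jaw": 1}
    - {"twist": [0, 0, 0], "slide": [0, 0, 9], "jaw": 1}
    - {"twist": [0, 0, 0], "slide": [-2, 0, 12], "jaw": 1}
    - {"twist": [0, 0, 0], "slide": [-6, 0, 12], "jaw": 1}

```text
clock: 16.55
ee_pos: [0.4016, -0.1391, 0.2642]
eef_rot: [[0.011, -0.353, 0.935], [-0.001, 0.935, 0.354], [-1.0, -0.005, 0.009]]
force: [-1.0, -0.4, -0.6]
finger_gap: 0.0869
```

Emit:
apply_moves:
  steps:
    - {"twist": [0, 0, 0], "slide": [0, -5, 0], "jaw": 1}
    - {"twist": [0, 0, 0], "slide": [0, -10, 0], "jaw": 1}
    - {"twist": [0, 0, 0], "slide": [0, -15, 2], "jaw": 1}
    - {"twist": [0, 0, 0], "slide": [0, -20, 4], "jaw": 1}
    - {"twist": [0, 0, 0], "slide": [0, -25, 6], "jaw": 1}

```text
clock: 17.05
ee_pos: [0.3976, -0.38, 0.3165]
eef_rot: [[-0.0, -0.352, 0.936], [0.0, 0.936, 0.352], [-1.0, 0.0, -0.0]]
force: [1.9, -0.0, -0.8]
finger_gap: 0.0872
```

```bash
python3 - <<'E'
from h import *
C=np.array([.6385,-.0735]); print(ctrl.sense()["clock"])
for n in ("scene","top"):
    c=ctrl.read_camera(n);z=c["range_z"]
    for l in ("pot","gallipot","knob_center"):
      for d in ctrl.silhouettes(l,n):
        r,k=d["position"]; p=world(c,(k,r),z={"pot":.08,"gallipot":.06}.get(l,.09))[:2]-C
        m=d["pixels"]&(z>0);h=max([world(c,(x,y),depth=z[y,x])[2] for y,x in zip(*np.nonzero(m))],default=0)
        if np.hypot(*p)<.21: print(n,l,round(d["conf"],2),p.round(3),np.hypot(*p).round(3),np.degrees(np.arctan2(p[1],p[0])).round(1),"top",round(h,4))
    cv2.imwrite(f"pics/f_{n}.png",cv2.resize(c["image"][90:400,130:480],None,fx=1.9,fy=1.9))
E
```

```text
17.05
scene pot 0.59 [ 0.097 -0.043] 0.107 -23.8 top 0.0878
scene pot 0.22 [-0.006 -0.044] 0.045 -98.3 top 0.0464
scene knob_center 0.77 [-0.172 -0.067] 0.185 -158.6 top 0.0966
scene knob_center 0.39 [ 0.058 -0.121] 0.134 -64.2 top 0.0362
top pot 0.87 [ 0.087 -0.03 ] 0.092 -18.7 top 0.0899
top pot 0.72 [ 0.026 -0.092] 0.096 -73.9 top 0.0386
top gallipot 0.67 [0.042 0.087] 0.097 64.1 top 0.0754
top knob_center 0.67 [-0.178 -0.067] 0.19 -159.4 top 0.0974
```

View pics/f_scene.png

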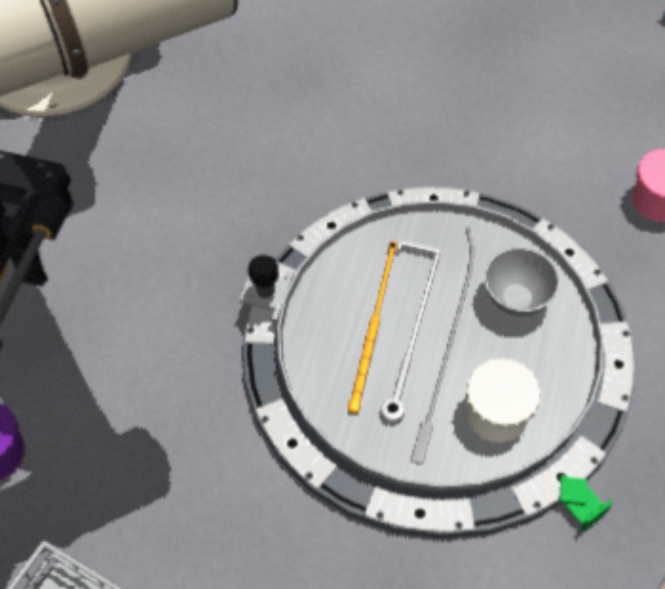

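```bash
python3 - <<'E'
from h import *
for n in ("scene","top"):
    c=ctrl.read_camera(n);z=c["range_z"]; d=ctrl.silhouettes("knob_center",n)[0]; r,k=d["position"]
    print(n,world(c,(k,r),depth=z[int(r),int(k)]).round(4), np.median([world(c,(x,y),depth=z[y,x])[2] for y in range(int(r)-2,int(r)+3) for x in range(int(k)-2,int(k)+3)]).round(4))
ctrl.read_camera("top")
E
```

```text
scene [ 0.4636 -0.1346  0.0918] 0.0924
top [ 0.4581 -0.1382  0.096 ] 0.0933
```

```bash
python3 -c "
from workcell import ctrl
print(ctrl.close_job(), ctrl.sense()['clock'])"
```

```text
the job is handed in; nothing more can be done
the job is handed in; nothing more can be done
```

I drew the plunger about 12 mm and turned the table anticlockwise by about 37–38° with the knob held up. I then rode the pin slowly along the next plate until it dropped into the hole, released the knob, backed the arm away and handed the job in. `close_job()` gives no verdict.

**Last checks**
- **Pin home:** the knob top read about 92.4 mm (scene) and 93.3 mm (top). Home is 92 mm; riding on a plate would be about 100 mm. The side force also fell to zero when the pin dropped.
- **Pot position:** the white pot stands upright at -19° to -24° round the table. I worked out the pointer at about -18°, so the pot should be roughly 2–15 mm from the pick-up spot, inside the 30 mm limit.
- **Other things on the tray:** the gallipot and instruments show no visible shift in the last picture.
- **Forces and time:** the wrist force never read above about 13 N, and the run took about 17 s.

**Where the checks disagreed**
- The two cameras put the pot at 92 mm (top) and 107 mm (scene) from the tray centre. I put this down to where the network's mask is centred.
- The network also reported a few false "pot" and "knob" finds on the tray, which I discarded.
- At 3 N squeeze the fingers spread to about 37 mm while pushing the table, so I changed to a fixed 34 mm cage around the knob for the last degrees.

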